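# Seat the camera coupler on the board microscope

### The job

Slide the microscope along its rails until the carriage is up against the stop clamp, over the circuit board. Then turn the knurled collar of the camera coupler on top of the microscope until its hidden keyway drops over the pin (less than a quarter turn clockwise, seen from above, will find it) and push the coupler fully home against its spring. Finish while still holding it pushed home with the gripper, so that I can tighten the lock screw, and leave the board and the other loose things on the bench where they lie.

Things in the scene. Friction and masses are not known exactly. Their poses are not given: they have to be found in the camera images.
- stand: Fixed boom stand; two steel rails (heights 117, 163 mm) carry the microscope. Origin: on the bench under the photo port's axis as it is with the carriage at its stop. x: level, from microscope to rails (at x = 110 mm); y: along the rails to the column (y = 470 mm); z up. Stop clamp: dark steel block round both rails at the end away from the column; slide the carriage towards -y to reach it.
- carriage (a joint): Carriage position along the rails, m: 0 at the column end of its travel, 0.140 against the stop clamp. It drags with about 4 N and stays where left. Carriage: a block 80 mm long on the rails, top at 190 mm height; the white stereo microscope hangs from it, eyepieces towards -x of the stand (tips up to 250 mm high, 120 mm from the port's axis).
- push_grip (a point): Middle of the black push grip on top of the carriage block: an upright round post, 25 mm diameter, from 190 to 236 mm above the bench; this point is at 216 mm. Moves with the carriage; axes as the stand's. The coupler's axis is 110 mm from it, towards -x of the stand.
- coupler: Inner barrel of the camera coupler on the upright photo port on top of the microscope. It does not turn, only moves down with the knurled aluminium collar round it (46 mm diameter, 22 mm high); its dark lens nose, 25 mm wide, stands 8 mm above the collar. Origin: on the axis at the collar's underside, 246 mm above the bench when up; axes as the stand's.
- coupler_grip (a point): On the coupler's axis at the collar's mid-height, 257 mm above the bench when up: grip the collar here. Moves down but does not turn with it. The collar turns freely (0.03 N m); its keyway is inside and unseen: 0.4 to 1.25 rad of clockwise turn from the start bring it over the pin, good to 0.1 rad either way. Under the collar only the 29 mm port tube, down to the flat head at 205 mm.
- coupler_slide (a joint): How far the coupler is pushed down, m: 0 up (spring), 0.002 to 0.004 where the collar's rim is pressed on the pin with the keyway elsewhere, 0.009 fully home on its shoulder, reached only with the keyway over the pin. The spring needs about 2.5 N at the top, 5 N fully home, and lifts the coupler again if let go.
- board: Bystander: green circuit board 110 x 80 x 3 mm (parts up to 10 mm) lying on the mat under the microscope's stop position; origin at its underside centre.
- tweezers: Bystander: steel tweezers 120 mm long lying on the mat; origin at the underside centre.
- syringe: Bystander: flux syringe about 170 mm long lying on the mat; origin under its barrel.
- spool: Bystander: solder spool 62 mm in diameter, 46 mm high, standing on its flange; origin at its underside centre.
- bottle: Bystander: clear plastic bottle 52 mm in diameter, 115 mm high, upright; origin at its underside centre.
- screwdriver: Bystander: black screwdriver 160 mm long lying on the mat.
- parts_tray: Bystander: grey divided parts tray 100 x 75 x 20 mm; origin at its underside centre.

How it is judged:
By the outcome, as a careful person would: the job done as asked, in the order asked, and still so for the second after the job is handed in, while the arm keeps its last pose, push and grip.
It also fails if it takes over 54 s, if anything falls off the work surface, if the arm or the gripper's body presses on something with over 40 N, if the wrist force passes 120 N, or if a joint passes its speed limit or range.

### The arm

A 7-joint arm with a two-finger parallel gripper is mounted at the origin on the work surface. World frame = base frame: x ahead of the robot, y to its left, z up, the work surface at z = 0. Lengths are in m, angles in rad, forces in N, time in s.
With the tool pointing down it reaches from about 0.425 to 1.025 m from the base axis. Payload 9.4 kg.
Tool frame: the origin (TCP) lies between the finger pads; the fingertips stand 17 mm ahead of it and the grasp point (between the pads) lies 2 mm behind it; y points along the fingers, z is the direction in which the jaws open and shut, and the axes are right-handed (so a half turn about y gives the same grasp; the last joint's range is limited). The gripper opens to 85 mm and grips with 20 to 120 N. Pads are 22 mm wide; open, the fingers measure 114 mm over their backs; the gripper's body (76 mm by 85 mm) begins 54 mm behind the grasp point. The pads swing forward as they close: fully open they stand 13 mm farther back than shut.
Start: joints at [1.202, 0.599, -0.003, 1.599, 0.002, 0.943, -0.08], TCP at [0.209, -0.694, 0.248] pointing down, gripper open.
Joint ranges: [-2.57, 2.57], [-0.35, 1.97], [-1.29, 1.29], [0.11, 2.56], [-1.05, 4.19], [0.11, 1.86], [-2.63, 2.63]. Speed limits (rad/s): [2.22, 2.22, 3.01, 3.01, 3.14, 3.14, 3.14].

### API

Orientations are given as [roll, pitch, yaw] about the fixed x, y, z axes, in that order (R = Rz(yaw) Ry(pitch) Rx(roll)).
In Python, from cell import bot, snapshot, get_calibration, ticket gives the robot as it stands. The module is installed in compiled form; this text tells all that it offers.
- The arm moves only by the tool arm_command, never from a script. Its argument "increments" is a list that holds one entry, the list of rows, each a list of 6 numbers: the shift along the world's x, y, z in m, then the turn, a rotation vector about the world's x, y, z in rad. A call has 1 to 12 rows; each row is the pose to reach, as a shift and turn from the pose measured when the call began; what a row does not reach only later rows make up. A row lasts 1/8 s, in which the tool goes at most 62.5 mm and 10.7 degrees, less where a joint would pass 70% of its speed; a pose out of reach is approached as far as the arm can. A call with a gripper value outside its range is refused whole. "jaw" is the finger opening in m, from 0 to 0.0854, set as the call begins (left out, the last holds). The fingers move at their own pace and stop on an object; "grip_force" is the grip in N (left out, the last holds). Time passes only in rows, so rows that repeat a pose let the fingers close. It gives the time, the measured TCP pose, the force and the opening at its end, in the units of the state.
- bot.read_state(): the state, without advancing time (a new reading comes with each control period).
- snapshot(name): name is "scene" or "top" or "wrist"; returns the picture (400x640x3 uint8, blue, green, red); there is no depth.
- get_calibration(name): a dict with "K" (3x3 intrinsics, pixels), "R" (3x3) and "t" (3): a world point X has camera coordinates R X + t. Camera axes: x right, y down, z forward; pixel columns grow to the right and rows downward; lengths in m; the calibration is good to about 2 mm. The wrist camera is an equidistant fisheye: a pixel r from the principal point sees the ray r / f radians off the axis. A picture is of the moment at which its call begins: read the wrist's pose just before it. get_calibration takes no time and is no camera call; for the wrist camera it gives the pose at the moment of the call.
- ticket.finish_job(): hands the job in, once; it reports no verdict.
The state is a dict: "clock": time; "joint_positions": joint angles; "dq": joint speeds; "tau": joint torques, N m; "tcp_pos": TCP position; "orientation": TCP orientation; "contact_force": force on the tool from outside, world axes, zero at the start; "ft_torque": the same for the moment, N m; "width": opening from 0.0 (shut) to 1.0 (fully open).
Only numpy, scipy, OpenCV 4.12 (cv2) and the standard library are available. Lean on these libraries where they do the work, as an engineer would, in place of code of your own. Each camera call takes 0.05 s, during which the arm holds its last target.

## Working session

There is one attempt and no reset: what is moved stays moved. The work goes in short steps, Python scripts to look and compute and a tool call to move; the robot and the scene stay as the last step left them, time stands still between calls to the robot, and variables do not carry over. Pictures are saved under pics/ and viewed, and the job is handed in when it is done.

Besides the shell and the picture viewer there is one more tool, called after "Request:" in YAML: its name, and indented under it one key for each argument. arm_command: Moves the arm, as the interface text tells. Its arguments: {"type":"object","properties":{"increments":{"type":"array"},"jaw":{"type":"number"},"grip_force":{"type":"number"}},"required":["increments"]}

```bash
mkdir -p pics; ls
python3 - <<'E'
from cell import bot,snapshot,get_calibration
import cv2
s=bot.read_state();print(s)
for n in("scene","top"):
    cv2.imwrite(f"pics/{n}0.png",snapshot(n))
    c=get_calibration(n);print(n,c)
E
```

```text
pics
{'clock': 0.0, 'joint_positions': array([ 1.20229235,  0.60014912, -0.00253376,  1.60011544,  0.00182907,
        0.94289572, -0.07978621]), 'dq': array([ 0.00125749,  0.00052315, -0.00037952,  0.00099951,  0.0007993 ,
        0.00106667, -0.0001978 ]), 'tau': array([ 8.70503209e-05, -7.76457310e+01,  1.56456795e+00, -2.58015025e+01,
        1.22766593e-02,  8.84779904e-03, -9.23262405e-06]), 'tcp_pos': array([ 0.20841724, -0.6939416 ,  0.2474049 ]), 'orientation': array([-1.57235294e+00, -1.72143115e-04, -2.84970700e+00]), 'contact_force': array([-0.76834278,  0.09543293,  0.24141755]), 'ft_torque': array([-0.01167356, -0.03571946, -0.03583785]), 'width': 0.9993240261641997}
scene {'K': array([[426.48481111,   0.        , 318.69131122],
       [  0.        , 426.48481111, 195.1190726 ],
       [  0.        ,   0.        ,   1.        ]]), 'R': array([[-0.027201  ,  0.99957489,  0.01049463],
       [ 0.70607181,  0.02664359, -0.70763883],
       [-0.70761763, -0.01183852, -0.70649639]]), 't': array([ 0.0798362 , -0.22446361,  1.58390604])}
top {'K': array([[400.51082308,   0.        , 325.65208914],
       [  0.        , 400.51082308, 199.66189181],
       [  0.        ,   0.        ,   1.        ]]), 'R': array([[-0.02813174, -0.99954534,  0.0108499 ],
       [-0.98854433,  0.02620868, -0.14863788],
       [ 0.14828594, -0.01490705, -0.98883217]]), 't': array([-0.07027686,  0.49929517,  1.0720342 ])}
```

View pics/scene0.png

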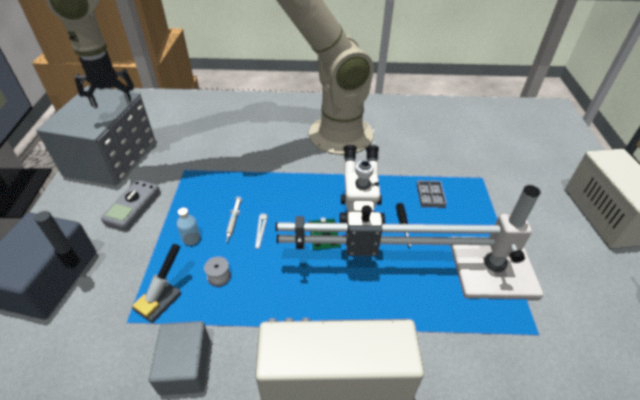

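View pics/top0.png

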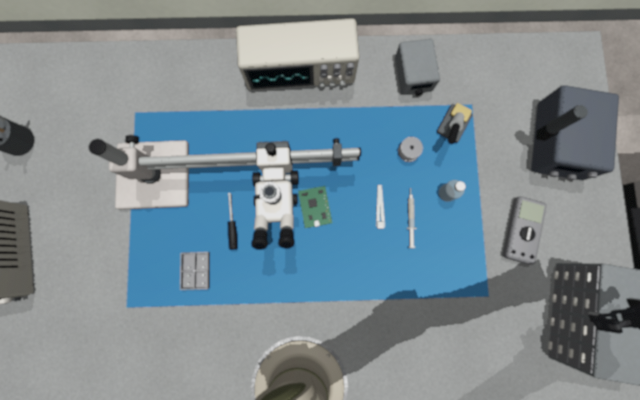

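Run:
```python
import cv2,numpy as np
a=cv2.imread("pics/top0.png")[125:255,215:375];b=cv2.imread("pics/scene0.png")[135:275,265:425]
cv2.imwrite("pics/topz.png",cv2.resize(a,None,fx=5,fy=4.5 if 0 else 4.6,interpolation=2) if 0 else cv2.resize(a,(736,598),interpolation=2))
cv2.imwrite("pics/scz.png",cv2.resize(b,(640,560),interpolation=2))
```

```text
(no output)
```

View pics/topz.png

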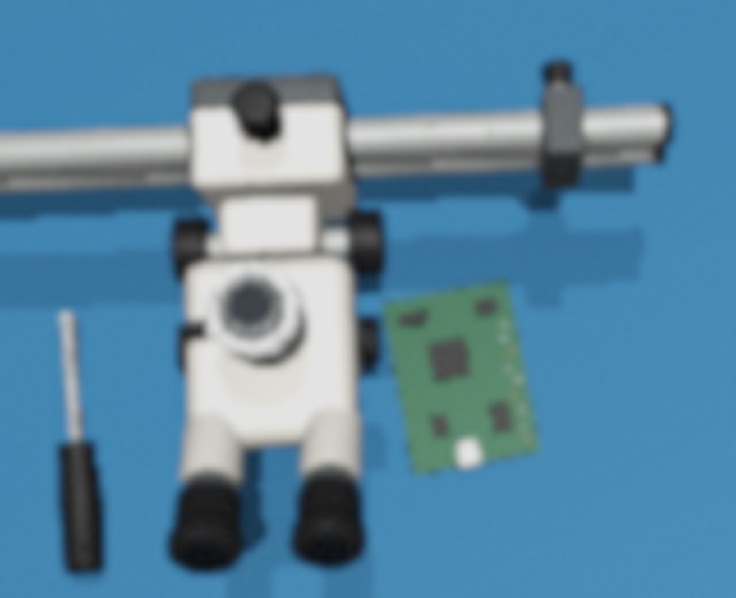

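View pics/scz.png

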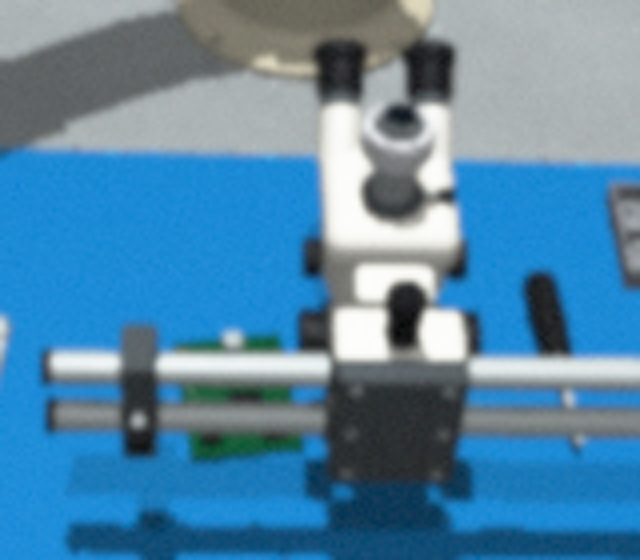

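```bash
cat > h.py <<'E'
import numpy as np
from cell import get_calibration
def ray(n,u,v):
    c=get_calibration(n);R,t,K=c["R"],c["t"],c["K"]
    if n=="wrist":
        x=(u-K[0,2])/K[0,0];y=(v-K[1,2])/K[1,1];r=np.hypot(x,y)
        d=np.array([x/r*np.sin(r),y/r*np.sin(r),np.cos(r)]) if r>0 else np.array([0,0,1.])
    else: d=np.linalg.inv(K)@[u,v,1]
    return -R.T@t,R.T@d
def plane(n,u,v,z):
    o,d=ray(n,u,v);return o+d*(z-o[2])/d[2]
def tri(a,b):
    (o1,d1),(o2,d2)=a,b
    A=np.stack([d1,-d2],1);s=np.linalg.lstsq(A,o2-o1,rcond=None)[0]
    p,q=o1+s[0]*d1,o2+s[1]*d2;return (p+q)/2,np.linalg.norm(p-q)
E
python3 - <<'E'
from h import *
T=lambda x,y:(215+x/4.6,125+y/4.6)
S=lambda x,y:(265+x/4,135+y/4)
np.set_printoptions(precision=4,suppress=True)
for nm,t,s,z in(("nose",(252,306),(402,121),.276),("grip",(254,98),(406,291),.236),("eyeL",(205,555),(433,48),.25)):
    print(nm,plane("top",*T(*t),z),plane("scene",*S(*s),z),tri(ray("top",*T(*t)),ray("scene",*S(*s))))
print("rail upper edge scene z=.17",plane("scene",*S(60,351),.17),plane("scene",*S(630,362),.17))
print("rail top far edge",plane("top",*T(30,132),.163),plane("top",*T(660,106),.163),plane("top",*T(370,120),.163))
print("clamp left", plane("top",*T(541,135),.163),"carr right edge",plane("top",*T(345,110),.19),plane("top",*T(191,104),.19),plane("top",*T(339,77),.19))
E
```

```text
nose [0.4825 0.0405 0.276 ] [0.4895 0.045  0.276 ] (array([0.4836, 0.0435, 0.2707]), np.float64(0.004506453654286478))
grip [0.5956 0.0438 0.236 ] [0.5945 0.0455 0.236 ] (array([0.5954, 0.0445, 0.2369]), np.float64(0.0017335523306098073))
eyeL [0.3672 0.0671 0.25  ] [0.3844 0.0731 0.25  ] (array([0.3679, 0.0723, 0.2365]), np.float64(0.006393871611780267))
rail upper edge scene z=.17 [ 0.5905 -0.1607  0.17  ] [0.5867 0.1891 0.17  ]
rail top far edge [0.601 0.174 0.163] [ 0.6069 -0.1679  0.163 ] [ 0.603 -0.01   0.163]
clamp left [ 0.5923 -0.1026  0.163 ] carr right edge [0.6013 0.0015 0.19  ] [0.6066 0.0827 0.19  ] [0.6194 0.0044 0.19  ]
```

Request:
arm_command:
  increments:
    - [[0.02,0.03,0.04,0,0,-0.02],[0.045,0.075,0.08,0,0,-0.05],[0.07,0.125,0.1,0,0,-0.08],[0.1,0.18,0.1,0,0,-0.11],[0.13,0.235,0.1,0,0,-0.14],[0.16,0.29,0.1,0,0,-0.17],[0.19,0.345,0.1,0,0,-0.2],[0.22,0.4,0.1,0,0,-0.23],[0.25,0.455,0.1,0,0,-0.25],[0.28,0.51,0.1,0,0,-0.28],[0.31,0.56,0.1,0,0,-0.28],[0.33,0.6,0.1,0,0,-0.28]]
  jaw: 0.0854
  grip_force: 40

```text
clock: 1.6
tcp_pos: [0.5394, -0.0914, 0.3473]
orientation: [-1.573, -0.0, -3.128]
contact_force: [-0.4, -0.8, 0.7]
width: 1.0
```

Request:
arm_command:
  increments:
    - [[0.02,0.05,0,0,0,0],[0.04,0.1,-0.01,0,0,0],[0.056,0.136,-0.02,0,0,0],[0.056,0.136,-0.03,0,0,0],[0.056,0.136,-0.03,0,0,0]]

```text
clock: 2.22
tcp_pos: [0.5946, 0.0439, 0.3162]
orientation: [-1.572, -0.003, -3.128]
contact_force: [0.2, -0.6, 0.1]
width: 1.001
```

Run:
```python
from cell import *
import cv2
s=bot.read_state();print(s["tcp_pos"],s["orientation"],s["joint_positions"])
c=get_calibration("wrist");print(c)
cv2.imwrite("pics/w1.png",snapshot("wrist"))
cv2.imwrite("pics/t1.png",cv2.resize(snapshot("top")[100:260,180:380],(750,600)))
```

```text
[0.5945912  0.04386882 0.31617431] [-1.5717483e+00 -2.6788425e-03 -3.1281076e+00] [-0.02763446  0.38151296 -0.19528647  1.81577779  0.08683024  0.95511684
 -1.81691571]
{'K': array([[309.70691629,   0.        , 319.41157687],
       [  0.        , 309.70691629, 197.55916972],
       [  0.        ,   0.        ,   1.        ]]), 'R': array([[ 0.0138003 , -0.99990396, -0.00127296],
       [-0.94804944, -0.01348925,  0.31783691],
       [-0.31782356, -0.00317941, -0.94814454]]), 't': array([0.03643247, 0.50245848, 0.63361045])}
```

View pics/w1.png

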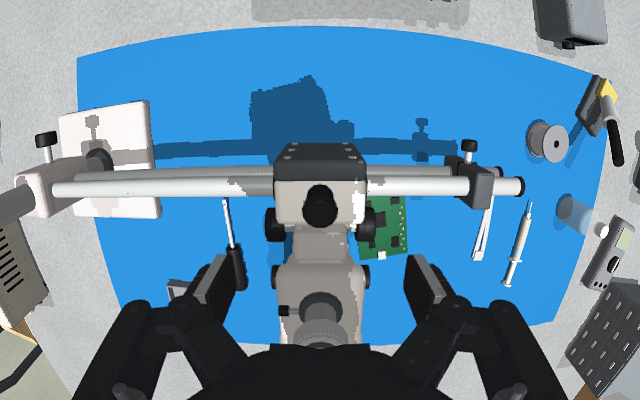

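View pics/t1.png

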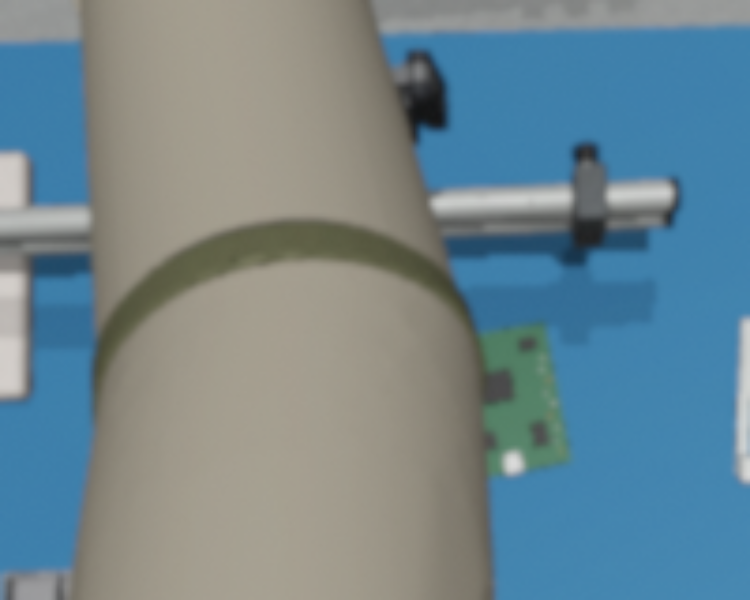

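Run:
```python
import cv2
from h import *
a=cv2.imread("pics/w1.png")[135:355,250:390]
cv2.imwrite("pics/w1z.png",cv2.resize(a,None,fx=2.7,fy=2.7,interpolation=2))
print(ray("wrist",320,200)[0])
for p in((320,195),(320,226),(320,178)): print(p,plane("wrist",*p,.236),plane("wrist",*p,.19))
print(plane("wrist",366,180,.19),plane("wrist",274,180,.19), plane("wrist",491,185,.163),plane("wrist",472,180,.163),plane("wrist",472,180,.18))
```

```text
[0.67744678 0.04436905 0.44249195]
(320, 195) [0.6106028 0.0434444 0.236    ] [0.59571203 0.04323842 0.19      ]
(320, 226) [0.5869232  0.04314045 0.236     ] [0.56675736 0.04286676 0.19      ]
(320, 178) [0.62291773 0.04360133 0.236     ] [0.61077035 0.0434303  0.19      ]
[0.60963223 0.00429332 0.19      ] [0.60864212 0.08252152 0.19      ] [ 0.60052541 -0.13565349  0.163     ] [ 0.6051696  -0.11112436  0.163     ] [ 0.60956584 -0.10166653  0.18      ]
```

View pics/w1z.png

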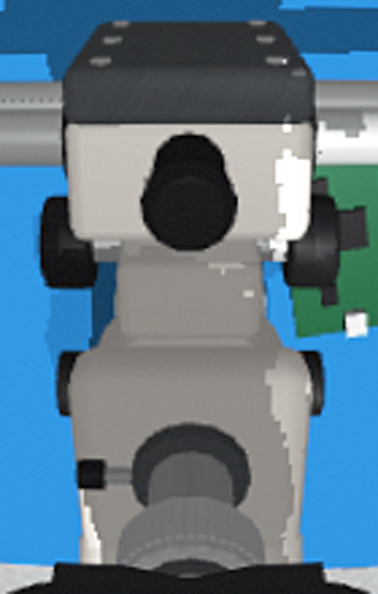

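Request:
arm_command:
  increments:
    - [[0.001,0,-0.03,0,0,-0.003],[0.001,0,-0.06,0,0,-0.003],[0.001,0,-0.085,0,0,-0.003],[0.001,0,-0.098,0,0,-0.003],[0.001,0,-0.098,0,0,-0.003]]

```text
clock: 2.95
tcp_pos: [0.5959, 0.0424, 0.2193]
orientation: [-1.572, -0.001, -3.134]
contact_force: [0.2, 0.6, 0.9]
width: 0.997
```

Request:
arm_command:
  increments:
    - [[0,0,0,0,0,0],[0,0,0,0,0,0],[0,0,0,0,0,0],[0,0,0,0,0,0],[0,0,0,0,0,0],[0,0,0,0,0,0]]
  jaw: 0.0
  grip_force: 40

```text
clock: 3.7
tcp_pos: [0.5962, 0.0428, 0.22]
orientation: [-1.572, -0.0, -3.134]
contact_force: [-1.7, 0.5, 6.3]
width: 0.28
```

Request:
arm_command:
  increments:
    - [[0,-0.01,0.001,0,0,0],[0,-0.025,0.001,0,0,0],[0.001,-0.04,0.001,0,0,0],[0.001,-0.055,0.001,0,0,0],[0.001,-0.07,0.001,0,0,0],[0.001,-0.08,0.001,0,0,0],[0.001,-0.085,0.001,0,0,0],[0.001,-0.085,0.001,0,0,0]]

```text
clock: 4.7
tcp_pos: [0.5977, -0.0423, 0.2201]
orientation: [-1.572, 0.0, -3.134]
contact_force: [5.6, 0.5, -11.2]
width: 0.28
```

Request:
arm_command:
  increments:
    - [[0,-0.003,-0.0005,0,0,0],[0,-0.006,-0.0005,0,0,0],[0,-0.009,-0.0005,0,0,0],[0,-0.012,-0.0005,0,0,0],[0,-0.012,-0.0005,0,0,0]]

```text
clock: 5.32
tcp_pos: [0.598, -0.0549, 0.22]
orientation: [-1.572, 0.001, -3.134]
contact_force: [-0.1, 1.7, 5.7]
width: 0.281
```

Request:
arm_command:
  increments:
    - [[0,-0.002,0,0,0,0],[0,-0.004,0,0,0,0],[0,-0.006,0,0,0,0],[0,-0.006,0,0,0,0]]

```text
clock: 5.82
tcp_pos: [0.5981, -0.0614, 0.22]
orientation: [-1.572, 0.001, -3.135]
contact_force: [1.2, 2.6, 2.6]
width: 0.28
```

Request:
arm_command:
  increments:
    - [[0,-0.002,0,0,0,0],[0,-0.004,0,0,0,0],[0,-0.005,0,0,0,0],[0,-0.005,0,0,0,0]]

```text
clock: 6.32
tcp_pos: [0.5981, -0.0633, 0.22]
orientation: [-1.575, 0.001, -3.132]
contact_force: [-0.1, 12.2, 4.3]
width: 0.276
```

Request:
arm_command:
  increments:
    - [[0,-0.003,0,0,0,0],[0,-0.004,0,0,0,0],[0,-0.004,0,0,0,0]]

```text
clock: 6.7
tcp_pos: [0.5981, -0.0633, 0.22]
orientation: [-1.579, 0.001, -3.129]
contact_force: [0.0, 15.6, 2.5]
width: 0.278
```

Run:
```python
from cell import *
import cv2
cv2.imwrite("pics/w2.png",snapshot("wrist"))
cv2.imwrite("pics/s2.png",cv2.resize(snapshot("scene")[135:275,245:405],(640,560),interpolation=2))
```

```text
(no output)
```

View pics/w2.png

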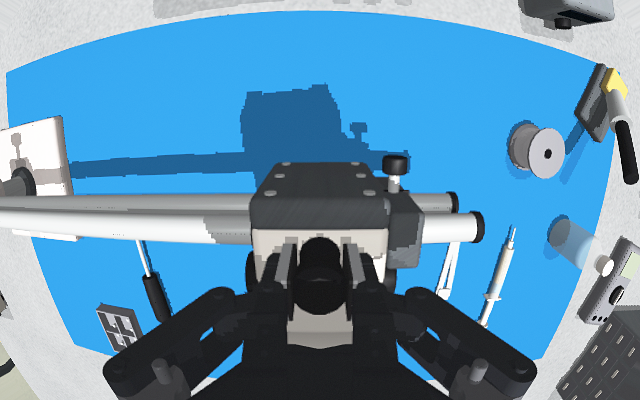

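View pics/s2.png

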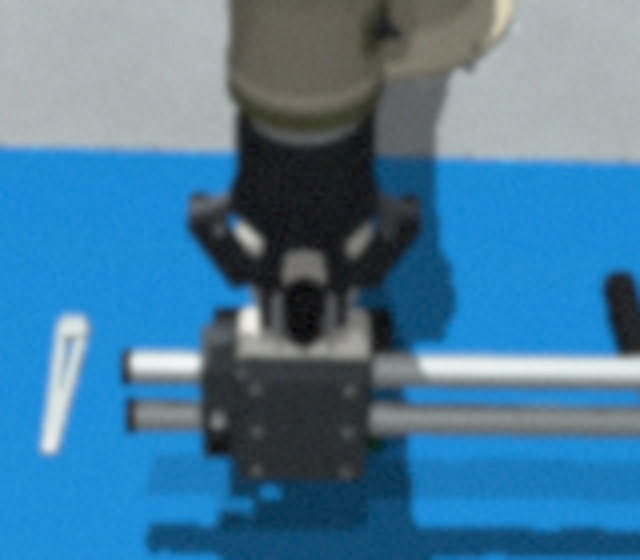

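Request:
arm_command:
  increments:
    - [[0,0,0,0,0,0],[0,0,0,0,0,0],[0,0,0,0,0,0],[0,0,0,0,0,0]]
  jaw: 0.0854

```text
clock: 7.3
tcp_pos: [0.598, -0.0639, 0.2199]
orientation: [-1.579, 0.001, -3.13]
contact_force: [0.6, -1.3, 1.0]
width: 0.999
```

Request:
arm_command:
  increments:
    - [[0,0,0.04,0,0,0],[0,0,0.08,0,0,0.1],[-0.02,0,0.12,0,0,0.27],[-0.04,0,0.125,0,0,0.44],[-0.06,0,0.125,0,0,0.61],[-0.08,0,0.125,0,0,0.78],[-0.095,-0.002,0.125,0,0,0.95],[-0.11,-0.002,0.125,0,0,1.12],[-0.111,-0.002,0.125,0,0,1.29],[-0.111,-0.002,0.125,0,0,1.46],[-0.111,-0.002,0.125,0,0,1.57],[-0.111,-0.002,0.125,0,0,1.57]]

```text
clock: 8.8
tcp_pos: [0.4869, -0.0663, 0.3449]
orientation: [-1.579, 0.001, -1.561]
contact_force: [0.8, -0.1, 0.2]
width: 1.001
```

Run:
```python
from cell import *
import cv2
s=bot.read_state();print(s["tcp_pos"],s["orientation"],s["joint_positions"],s["contact_force"])
print(get_calibration("wrist"))
i=snapshot("wrist");cv2.imwrite("pics/w3.png",i)
```

```text
[ 0.4868796  -0.06628708  0.34492987] [-1.57858836e+00  6.30997720e-04 -1.56138870e+00] [ 0.47131155  0.25002884 -0.55755504  1.97071238  0.15789674  0.97113118
 -0.15338697] [ 0.78383772 -0.1185514   0.21714037]
{'K': array([[309.70691629,   0.        , 319.41157687],
       [  0.        , 309.70691629, 197.55916972],
       [  0.        ,   0.        ,   1.        ]]), 'R': array([[ 0.99992572,  0.00974702, -0.00731843],
       [ 0.01155537, -0.94909572,  0.31477577],
       [-0.00387776, -0.31483696, -0.94913785]]), 't': array([-0.48492715, -0.13921239,  0.45290696])}
```

View pics/w3.png

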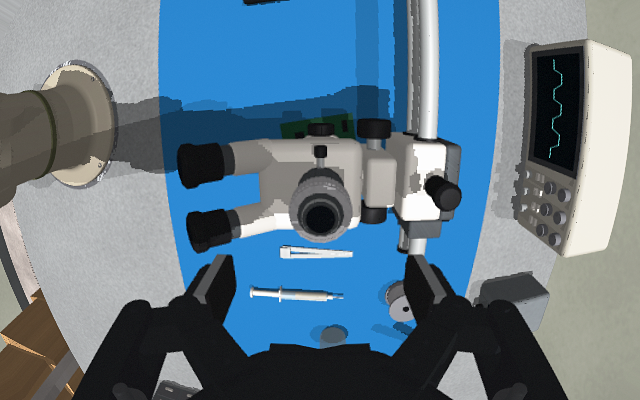

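Run:
```python
from h import *
import cv2
i=cv2.imread("pics/w3.png");g=cv2.cvtColor(i,6)
a=i[150:260,265:375];cv2.imwrite("pics/w3z.png",cv2.resize(a,None,fx=5,fy=5,interpolation=2))
m=(g<60).astype(np.uint8);m[:185]=0;m[250:]=0;m[:,:290]=0;m[:,350:]=0
n,l,s,c=cv2.connectedComponentsWithStats(m);print(s,c)
for u,v in((321,217),(320,214)): print(plane("wrist",u,v,.276),plane("wrist",u,v,.268))
print("post top",plane("wrist",446,195,.236))
```

```text
[[     0      0    640    400 254733]
 [   343    185      1      1      1]
 [   297    194     47     41   1265]
 [   333    232      1      1      1]] [[319.49675543 199.42431095]
 [343.         185.        ]
 [320.12411067 214.72727273]
 [333.         232.        ]]
[ 0.4886954 -0.0629812  0.276    ] [ 0.48870725 -0.06620424  0.268     ]
[ 0.4880009  -0.06081128  0.276     ] [ 0.48798413 -0.06394491  0.268     ]
post top [ 0.59349006 -0.05904453  0.236     ]
```

View pics/w3z.png

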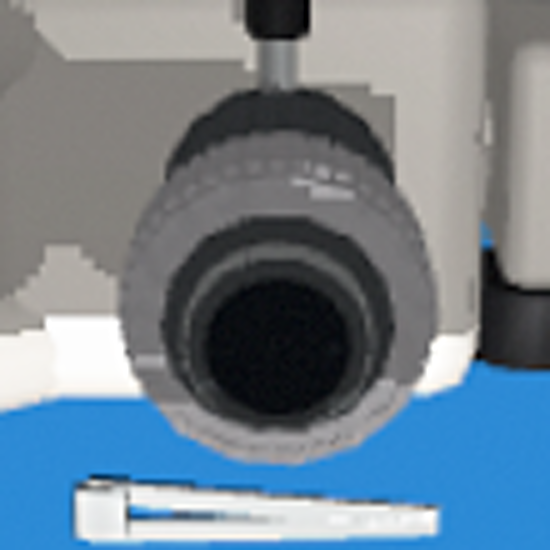

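Request:
arm_command:
  increments:
    - [[0.0015,0.0015,-0.02,0,-0.008,0],[0.0015,0.0015,-0.045,0,-0.008,0],[0.0015,0.0015,-0.07,0,-0.008,0],[0.0015,0.0015,-0.085,0,-0.008,0],[0.0015,0.0015,-0.09,0,-0.008,0],[0.0015,0.0015,-0.09,0,-0.008,0]]

```text
clock: 9.6
tcp_pos: [0.4886, -0.0647, 0.2551]
orientation: [-1.57, 0.001, -1.563]
contact_force: [0.6, -0.6, 0.0]
width: 1.001
```

Request:
arm_command:
  increments:
    - [[0,0,0,0,0,0],[0,0,0,0,0,0],[0,0,0,0,0,0],[0,0,0,0,0,0],[0,0,0,0,0,0]]
  jaw: 0.0
  grip_force: 30

```text
clock: 10.22
tcp_pos: [0.4871, -0.0648, 0.2551]
orientation: [-1.573, 0.0, -1.564]
contact_force: [-5.8, 0.3, 3.0]
width: 0.525
```

Run:
```python
from cell import *
import cv2
s=bot.read_state();print(s["tcp_pos"],s["orientation"],s["joint_positions"],s["contact_force"],s["ft_torque"])
i=snapshot("wrist");cv2.imwrite("pics/w4.png",i)
```

```text
[ 0.48707038 -0.06480683  0.25510172] [-1.57321437e+00  8.16613168e-05 -1.56375993e+00] [ 0.41822612  0.35322011 -0.52377066  2.0911422   0.25345917  0.76006345
 -0.25736229] [-5.78049457  0.28807601  3.02037293] [ 0.02754382  1.08602966 -0.04852775]
```

View pics/w4.png

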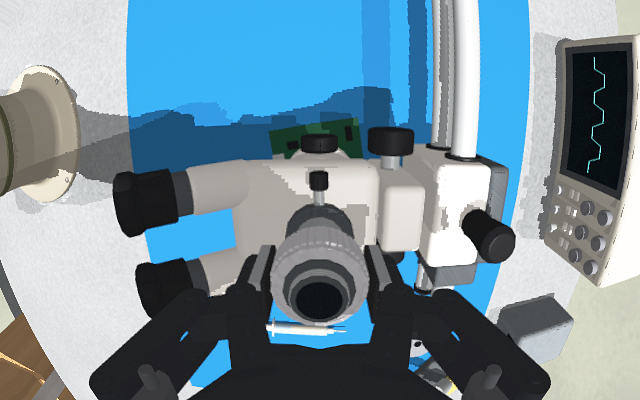

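Request:
arm_command:
  increments:
    - [[-0.0005,-0.0005,-0.001,0,0,0],[-0.0005,-0.0005,-0.002,0,0,0],[-0.0005,-0.0005,-0.003,0,0,0],[-0.0005,-0.0005,-0.003,0,0,0]]
  grip_force: 50

```text
clock: 10.78
tcp_pos: [0.487, -0.0648, 0.2534]
orientation: [-1.572, -0.0, -1.564]
contact_force: [-4.4, 1.6, 17.6]
width: 0.526
```

Request:
arm_command:
  increments:
    - [[-0.001,-0.0003,-0.0003,0,0,-0.1],[-0.001,-0.0003,-0.0005,0,0,-0.2],[-0.001,-0.0003,-0.0007,0,0,-0.3],[-0.001,-0.0003,-0.0007,0,0,-0.32],[-0.001,-0.0003,-0.0007,0,0,-0.32]]

```text
clock: 11.4
tcp_pos: [0.487, -0.0648, 0.2539]
orientation: [-1.569, 0.0, -1.884]
contact_force: [-2.0, 2.4, 10.9]
width: 0.524
```

Request:
arm_command:
  increments:
    - [[-0.0005,-0.0002,-0.0008,0,0,-0.08],[-0.0005,-0.0002,-0.0012,0,0,-0.13],[-0.0005,-0.0002,-0.0012,0,0,-0.13]]

```text
clock: 11.78
tcp_pos: [0.4871, -0.0648, 0.2538]
orientation: [-1.567, 0.001, -2.014]
contact_force: [-3.4, 0.6, 12.4]
width: 0.522
```

Request:
arm_command:
  increments:
    - [[-0.0005,-0.0002,-0.0008,0,0,-0.08],[-0.0005,-0.0002,-0.0012,0,0,-0.13],[-0.0005,-0.0002,-0.0014,0,0,-0.13]]

```text
clock: 12.15
tcp_pos: [0.4871, -0.0647, 0.2534]
orientation: [-1.566, 0.001, -2.145]
contact_force: [-3.5, 1.4, 11.8]
width: 0.521
```

Run:
```python
from cell import *
import cv2
s=bot.read_state();print(s["tcp_pos"],s["orientation"],s["joint_positions"],s["contact_force"],s["ft_torque"])
i=snapshot("wrist");cv2.imwrite("pics/w5.png",cv2.resize(i[180:360,200:440],(800,600),interpolation=2))
```

```text
[ 0.48711979 -0.06472569  0.25339505] [-1.56605747e+00  1.46468042e-03 -2.14532621e+00] [ 0.30323731  0.33368085 -0.37206135  2.1041245   0.18217729  0.72866
 -0.76055997] [-3.52971907  1.39223752 11.8176696 ] [ 0.29953989  0.85604368 -0.18494776]
```

View pics/w5.png

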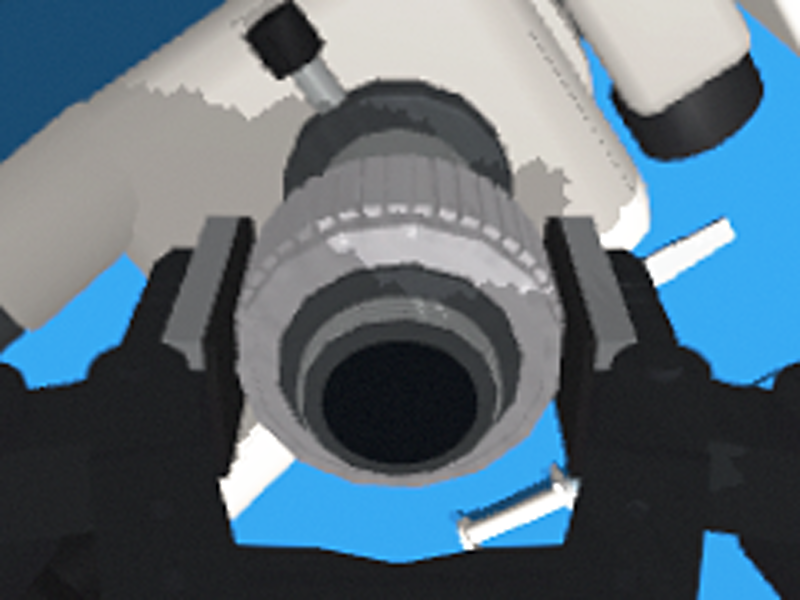

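Request:
arm_command:
  increments:
    - [[-0.0005,-0.0002,-0.0008,0,0,-0.08],[-0.0005,-0.0002,-0.0012,0,0,-0.13],[-0.0005,-0.0002,-0.0014,0,0,-0.13]]

```text
clock: 12.58
tcp_pos: [0.4871, -0.0649, 0.2524]
orientation: [-1.565, 0.002, -2.275]
contact_force: [-0.5, 2.0, 4.7]
width: 0.524
```

Request:
arm_command:
  increments:
    - [[-0.0002,-0.0002,-0.001,0,0,0],[-0.0002,-0.0002,-0.002,0,0,0],[-0.0002,-0.0002,-0.003,0,0,0],[-0.0002,-0.0002,-0.003,0,0,0]]

```text
clock: 13.08
tcp_pos: [0.4871, -0.0648, 0.2495]
orientation: [-1.565, 0.003, -2.273]
contact_force: [-0.9, 2.2, 3.1]
width: 0.519
```

Request:
arm_command:
  increments:
    - [[-0.0002,-0.0002,-0.001,0,0,0],[-0.0002,-0.0002,-0.002,0,0,0],[-0.0002,-0.0002,-0.003,0,0,0],[-0.0002,-0.0002,-0.004,0,0,0],[-0.0002,-0.0002,-0.004,0,0,0]]

```text
clock: 13.7
tcp_pos: [0.4872, -0.0648, 0.2474]
orientation: [-1.563, 0.003, -2.273]
contact_force: [-7.5, 1.8, 28.7]
width: 0.524
```

Run:
```python
from cell import *
import cv2
s=bot.read_state();print(s["tcp_pos"],s["orientation"],s["contact_force"],s["ft_torque"])
i=snapshot("wrist");cv2.imwrite("pics/w6f.png",i);cv2.imwrite("pics/w6.png",cv2.resize(i[180:360,200:440],(800,600),interpolation=2))
i=snapshot("scene");cv2.imwrite("pics/s6.png",cv2.resize(i[120:270,250:410],(640,600),interpolation=2))
```

```text
[ 0.48722491 -0.06484123  0.2474413 ] [-1.5632293   0.00319295 -2.2725148 ] [-7.46473652  1.82621557 28.72334914] [ 0.4252482   1.68156925 -0.04833073]
```

View pics/w6.png

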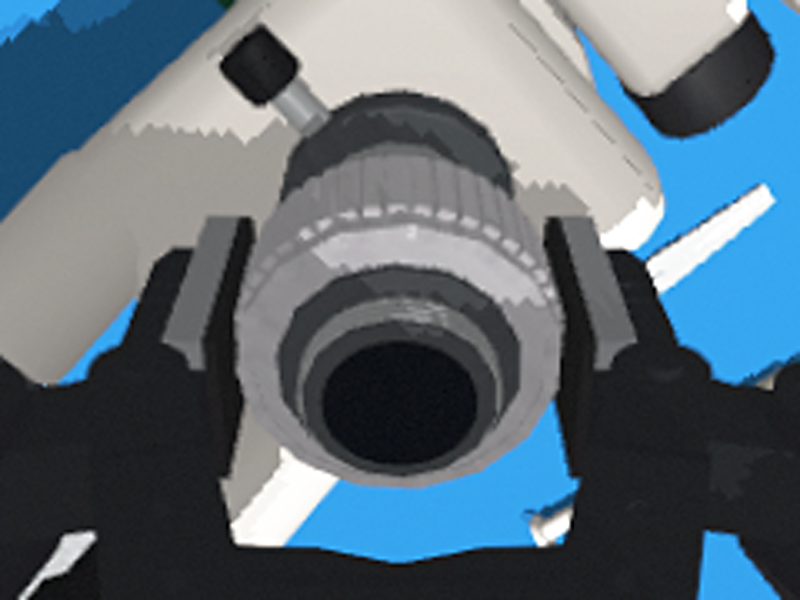

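View pics/s6.png

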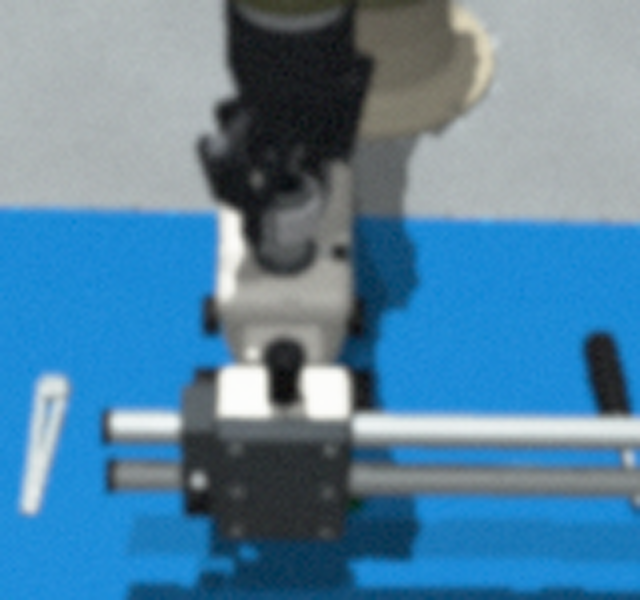

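Request:
arm_command:
  increments:
    - [[0,-0.0003,-0.0013,0,0,0],[0,-0.0003,-0.0013,0,0,0],[0,-0.0003,-0.0013,0,0,0],[0,-0.0003,-0.0013,0,0,0]]
  grip_force: 70

```text
clock: 14.3
tcp_pos: [0.4872, -0.0649, 0.2475]
orientation: [-1.562, 0.003, -2.272]
contact_force: [-7.2, 1.9, 22.2]
width: 0.517
```

Run:
```python
from h import *
from cell import *
import cv2
s=bot.read_state();print(s["tcp_pos"],s["contact_force"],s["ft_torque"],s["dq"].round(4))
i=snapshot("wrist");cv2.imwrite("pics/w7.png",i)
g=cv2.cvtColor(i,6)
# inner dark lens of the nose
for nm in("w4","w6f","w7"):
    g=cv2.cvtColor(cv2.imread(f"pics/{nm}.png"),6);m=np.zeros_like(g);m[270:325,285:355]=(g[270:325,285:355]<25)
    n,l,st,c=cv2.connectedComponentsWithStats(m);k=1+np.argmax(st[1:,4]);print(nm,st[k],c[k])
for z in(.264,.267,.270,.273,.276): print(z,plane("wrist",320,301,z))
```

```text
[ 0.4871754  -0.06485838  0.24754793] [-7.2132307   1.8969076  22.23416114] [ 0.58855978  1.57184237 -0.11046566] [-0.0023 -0.0004 -0.0004 -0.0001  0.0002 -0.0011  0.0017]
w4 [ 296  283   46   36 1304] [318.72852761 300.30368098]
w6f [ 297  283   46   36 1324] [319.39652568 300.64728097]
w7 [ 297  283   46   36 1322] [319.44478064 300.4107413 ]
0.264 [ 0.48693531 -0.06637009  0.264     ]
0.267 [ 0.48838444 -0.06460103  0.267     ]
0.27 [ 0.48983357 -0.06283198  0.27      ]
0.273 [ 0.4912827  -0.06106292  0.273     ]
0.276 [ 0.49273183 -0.05929387  0.276     ]
```

Request:
arm_command:
  increments:
    - [[0.0003,-0.0003,-0.0014,0,0,-0.03],[0.0003,-0.0003,-0.0016,0,0,-0.05],[0.0003,-0.0003,-0.0018,0,0,-0.05],[0.0003,-0.0003,-0.0018,0,0,-0.05]]

```text
clock: 14.85
tcp_pos: [0.4872, -0.0649, 0.2475]
orientation: [-1.562, 0.003, -2.321]
contact_force: [-9.2, 2.2, 28.2]
width: 0.514
```

Request:
arm_command:
  increments:
    - [[0,-0.0003,-0.001,0,0,0],[0,-0.0003,-0.001,0,0,0],[0,-0.0003,-0.001,0,0,0],[0,-0.0003,-0.001,0,0,0],[0,-0.0003,-0.001,0,0,0],[0,-0.0003,-0.001,0,0,0]]

```text
clock: 15.6
tcp_pos: [0.4872, -0.0649, 0.2477]
orientation: [-1.561, 0.004, -2.32]
contact_force: [-5.8, 3.0, 19.2]
width: 0.519
```

Run:
```python
from cell import *
import cv2,numpy as np
a=snapshot("scene");b=snapshot("wrist")[100:330,100:540]
cv2.imwrite("pics/f.png",np.vstack([cv2.resize(a[130:280,150:450],(600,300),interpolation=2),cv2.resize(b,(574,300))[:, :574] if 0 else cv2.resize(b,(600,300))]))
s=bot.read_state();print(s["tcp_pos"],s["contact_force"],s["clock"])
```

```text
[ 0.48717516 -0.06488942  0.24767307] [-6.25302149  2.82995493 19.18663199] 15.7
```

View pics/f.png

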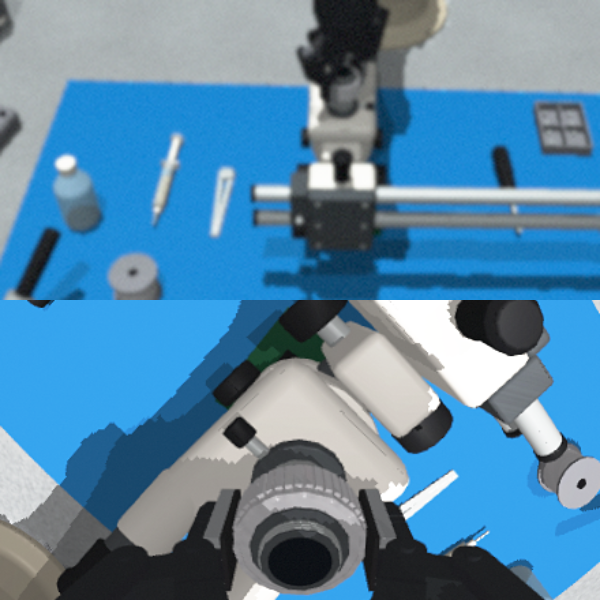

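```bash
python3 -c "
from cell import ticket,bot
print(ticket.finish_job());s=bot.read_state();print(s['clock'],s['tcp_pos'],s['contact_force'])"
```

```text
the job is handed in; nothing more can be done
None
the job is handed in; nothing more can be done
```

The microscope is up against its stop clamp, and the coupler is pushed home and still held there by the gripper, ready for you to tighten the lock screw. I handed the job in at 15.7 s of the 54 s allowed.

- **Carriage:** I gripped the push post and slid the carriage about 106 mm towards the clamp. It stopped moving while the push rose to 15.6 N, and the pictures show no gap at the clamp. The last force readings still had about 3 N of push towards the stop.
- **Coupler:** I turned the collar clockwise while pressing lightly on it. Somewhere between 0.58 and 0.71 rad the push dropped and the collar sank. I pressed it down to a hard stop, then turned it 0.05 rad further while pressing; the stop did not move. It is now held with about 19 N down and a 70 N grip setting.
- **Bystanders:** The last scene and wrist pictures show no loose item moved. The board is only partly in view under the microscope, and nothing touched it.

**Doubtful check:** I measured only 7.6 mm of gripper travel from gripping the collar to the stop, not the full 9 mm. The coupler had probably been pushed down a little as the fingers closed. The stop is about 6 mm below where the collar rested on the pin. The nose kept its place between the fingers, so the grip did not slip. The camera estimate of the nose height, about 267 mm, matches fully home but is only good to a few millimetres.

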